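Stand the sweet display back up and lock it in place

TASK

The top-heavy lollipop stand has been leaned back in its wire rest for refilling. Ease it upright without letting it drop or swing onto its foot, so that it stands by itself, still and untouched, on the round green spot; only then slide the red keeper fully home around its stem, leaving the stand upright on the spot and the other goods on the counter where they are.

Things in the scene. Friction and masses are not known exactly. Their poses are not given: they have to be found in the camera images.
- board: Fixed wooden board, 130 mm (x) by 360 mm (y from -240 to +120), 12 mm thick. Origin on the counter under the green spot's centre; z up. At y about 58 mm an arch of 12 mm steel wire, 102 mm wide and 100 mm high over the counter, with two 10 mm-high horns 44 mm apart: the rest in which the stand leans at first. On the -y side the red keeper slides along y between strips.
- spot (a point): Centre of the round green spot (100 mm across, flat) on the board's top face, 12 mm above the counter; the stand's foot belongs here. The point 30 mm from it along the board's +y is where the leaning stand's foot edge rests and pivots: turned about it, the foot comes down flat and centred on the spot.
- stand: Loose lollipop stand, 225 mm tall, 0.3 to 0.55 kg: white foot 60 mm across, 14 thick; stem 20 across; ball head 88 across with coloured sweets, centre 145 mm up; blue knob on top. Origin: centre of the foot's underside; z along the stem to the knob. Starts leaning 28 degrees to the board's +y, on its foot's edge. Balances about 12 degrees from upright; then falls onto its foot unless held back.
- stand_knob (a point): Middle of the blue knob (28 mm across, 34 high, 191 to 225 mm above the foot's underside), on the stem's axis; z along the stem. The ball head's top is 19 mm below it. About 1 N across the stem here tips the stand; the foot does not slip if the knob moves slowly on an arc about the foot's edge.
- keeper (a joint): Travel of the red keeper in m: 0 = parked, 0.10 = fully home (end stop), growing along the board's +y towards the stand. Starts between 0 and 0.025. A flat fork, 32 to 40 mm above the counter; its two prongs (48 mm apart) pass over the foot, either side of the stem. About 2 N of friction; it stays where it is left.
- keeper_handle (a point): Centre of the rear (board -y) face of the keeper's upright handle tab, 55 mm above the counter. The tab is 64 mm wide along the board's x, 12 mm thick, and reaches from 36 to 81 mm above the counter. Push it along the board's +y; home, this face lies 116 mm from the spot's centre.
- jar: Bystander: amber jar with a red cap, 90 mm across, 130 mm tall; origin under its centre.
- carton: Bystander: yellow sweet carton 70 x 120 x 50 mm; origin under its centre.
- tin: Bystander: round blue tin 82 mm across, 57 mm tall; origin under its centre.
- tray: Bystander: clear tray 90 x 120 x 35 mm with coloured sweet rolls; origin under its centre.

How it is judged:
By the outcome, as a careful person would: the job done as asked, in the order asked, and still so for the second after the job is handed in, with the robot touching nothing.
It also fails if it takes over 54 s, if anything falls off the work surface, if the arm or the gripper's body presses on something with over 40 N, if the wrist force passes 120 N, or if a joint passes its speed limit or range.

ROBOT

A 6-joint arm with a two-finger parallel gripper is mounted at the origin on the work surface. World frame = base frame: x ahead of the robot, y to its left, z up, the work surface at z = 0. Lengths are in m, angles in rad, forces in N, time in s.
With the tool pointing down it reaches from about 0.3 to 0.875 m from the base axis. Payload 6.4 kg.
Tool frame: the origin (TCP) lies on the centre line of the jaws, within the pads' length; the fingertips stand 17 mm ahead of it and the grasp point (between the pads) lies 2 mm behind it; z points along the fingers, y is the direction in which the jaws open and shut (so a half turn about z gives the same grasp; the last joint's range is limited). The gripper opens to 88 mm and grips with 3 to 60 N. Pads are 18 mm wide; open, the fingers measure 123 mm over their backs; the gripper's body (75 mm by 187 mm) begins 45 mm behind the grasp point.
Start: joints at [1.011, 0.181, 1.607, -0, 1.354, -0.206], TCP at [0.199, 0.539, 0.256] pointing down, gripper open.
Joint ranges: [-2.99, 2.99], [-0.89, 2.07], [0.3, 2.58], [-1.14, 4.28], [0, 2.63], [-3.12, 3.12]. Speed limits (rad/s): [2.57, 2.57, 3.01, 3.14, 3.14, 3.14].

INTERFACE

Orientations are given as a rotation vector (axis times angle).
In Python, from workcell import arm, vision gives the robot as it stands.
- The arm moves only by the tool move_arm, never from a script. Its argument "steps" is a list of rows, each a list of 7 numbers: the shift along the tool's x, y, z in cm, then the turn, a rotation vector about the tool's x, y, z in degrees, then the opening in per cent of the stroke, from 0 (shut) to 100 (fully open). In form: [[tx, ty, tz, wx, wy, wz, claw], ...]. A call has 1 to 10 rows; each row is the pose to reach, as a shift and turn from the pose measured when the call began, along the tool's axes at that moment; what a row does not reach only later rows make up. A row lasts 1/10 s, in which the tool goes at most 50 mm and 8.59 degrees, less where a joint would pass 70% of its speed; a pose out of reach is approached as far as the arm can. A call with a gripper value outside its range is refused whole. The fingers move at their own pace and stop on an object; the grip force is fixed at half the most. Time passes only in rows, so rows that repeat a pose let the fingers close. It gives the time, the measured TCP pose, the force and the opening at its end, in the units of the state.
- arm.observe(): the state, without advancing time (a new reading comes with each control period).
- vision.get_image(name): name is "scene" or "top" or "wrist"; returns a dict with "img" (384x512x3 uint8, blue, green, red), "fovy" (degrees; the focal length in pixels is half the picture's height over the tangent of half this angle, whatever the lens; pixels are square), "cx", "cy" (the principal point, pixels), "world_to_cam" (4x4, takes a point from world to camera coordinates). Camera axes: x right, y down, z forward; pixel columns grow to the right and rows downward; lengths in m; the calibration is good to about 2 mm. A picture is of the moment at which its call begins. There is no depth.
- arm.hand_in(): hands the job in, once; it reports no verdict.
The state is a dict: "time_s": time; "joint_positions": joint angles; "qvel": joint speeds; "tau": joint torques, N m; "tool_pos": TCP position; "tool_rot": TCP orientation; "force": force on the tool from outside, world axes, zero at the start; "wrist_torque": the same for the moment, N m; "finger_gap": opening from 0.0 (shut) to 1.0 (fully open).
Only numpy, scipy, OpenCV 4.12 (cv2) and the standard library are available. Lean on these libraries where they do the work, as an engineer would, in place of code of your own. Each camera call takes 0.05 s, during which the arm holds its last target.

## Working session

There is one attempt and no reset: what is moved stays moved. The work goes in short steps, Python scripts to look and compute and a tool call to move; the robot and the scene stay as the last step left them, time stands still between calls to the robot, and variables do not carry over. Pictures are saved under pics/ and viewed, and the job is handed in when it is done.

Besides the shell and the picture viewer there is one more tool, called after "Emit:" as name([rows], argument=value, ...), one row to a line, values as JSON. move_arm: Moves the arm, as the interface text tells. Its arguments: {"type":"object","properties":{"steps":{"type":"array"}},"required":["steps"]}

```bash
ls; mkdir -p pics
python3 - <<'E'
from workcell import arm, vision
import cv2,numpy as np
s=arm.observe()
print({k:(np.round(v,4).tolist()) for k,v in s.items()})
for n in ["scene","top","wrist"]:
    d=vision.get_image(n); cv2.imwrite(f"pics/{n}0.png",d["img"]); print(n,d["fovy"],d["cx"],d["cy"],np.round(d["world_to_cam"],4).tolist())
E
```

```text
pics
{'time_s': 0.0, 'joint_positions': [1.0107, 0.1815, 1.608, -0.0, 1.3538, -0.2063], 'qvel': [0.0007, -0.0009, 0.0002, -0.0004, 0.0009, 0.0002], 'tau': [0.0005, -43.3876, -34.1848, 0.0703, 0.0385, -0.0002], 'tool_pos': [0.1989, 0.5389, 0.2548], 'tool_rot': [-0.5528, -3.0919, 0.0025], 'force': [-0.0963, 0.7409, 0.045], 'wrist_torque': [0.0142, 0.019, -0.0039], 'finger_gap': 0.9982}
scene 43.237996510373335 253.75226731481905 183.99476364803985 [[-0.8206, 0.5712, 0.0202, 0.4004], [0.4003, 0.5995, -0.6931, -0.2173], [-0.408, -0.5606, -0.7206, 1.9291], [0.0, 0.0, 0.0, 1.0]]
top 56.35259324770489 257.40906215788925 182.15571540134854 [[-0.0207, -0.9997, 0.0127, 0.1256], [-0.9877, 0.0185, -0.1551, 0.6266], [0.1548, -0.0158, -0.9878, 1.0691], [0.0, 0.0, 0.0, 1.0]]
wrist 62.132222813426985 254.72588779354223 191.3384134373421 [[0.3467, 0.938, 0.0001, -0.5762], [0.8922, -0.3299, 0.3084, -0.042], [0.2893, -0.1068, -0.9512, 0.3905], [0.0, 0.0, 0.0, 1.0]]
```

View pics/scene0.png

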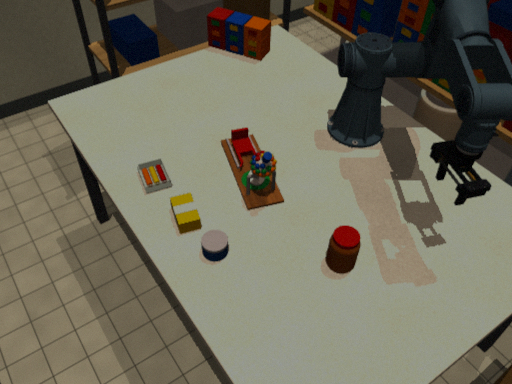

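View pics/top0.png

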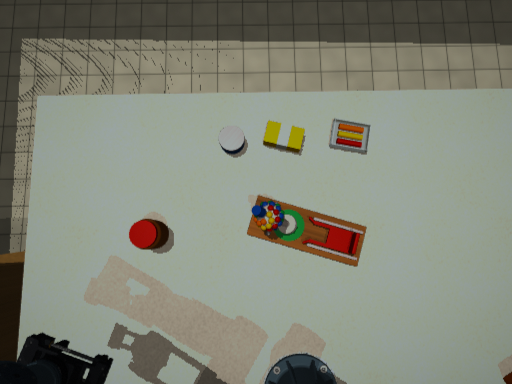

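View pics/wrist0.png

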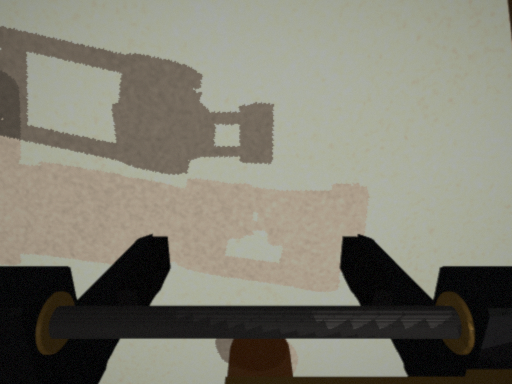

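Scene shows the board around (250,170) and top around (307,231), with board +y pointing to image left in the top view and the stand leaning left. Next I measure these.

```bash
cat > h.py <<'E'
from workcell import arm, vision
import cv2,numpy as np
class Cam:
    def __init__(s,n,save=None):
        d=vision.get_image(n); s.img=d["img"]; s.T=np.array(d["world_to_cam"]); s.cx,s.cy=d["cx"],d["cy"]
        s.f=s.img.shape[0]/2/np.tan(np.radians(d["fovy"])/2)
        s.K=np.array([[s.f,0,s.cx],[0,s.f,s.cy],[0,0,1]])
        s.P=s.K@s.T[:3]; s.c=-s.T[:3,:3].T@s.T[:3,3]
        if save: cv2.imwrite(save,s.img)
    def ray(s,uv):
        d=np.linalg.inv(s.K)@[uv[0],uv[1],1]; return s.T[:3,:3].T@d
    def plane(s,uv,z):
        r=s.ray(uv); return s.c+r*(z-s.c[2])/r[2]
    def px(s,p):
        q=s.P@np.append(p,1); return q[:2]/q[2]
    def crop(s,c,w,h,k,fn):
        x,y=int(c[0]-w/2),int(c[1]-h/2); x=max(x,0);y=max(y,0)
        cv2.imwrite(fn,cv2.resize(s.img[y:y+h,x:x+w],None,fx=k,fy=k,interpolation=cv2.INTER_CUBIC)); print(fn,"origin",x,y,"scale",k)
def tri(a,ua,b,ub):
    X=cv2.triangulatePoints(a.P,b.P,np.array(ua,float).reshape(2,1),np.array(ub,float).reshape(2,1))[:,0]; return X[:3]/X[3]
def hsv(c,lo,hi):
    return cv2.inRange(cv2.cvtColor(c.img,cv2.COLOR_BGR2HSV),np.array(lo),np.array(hi))
def comps(m,mn=8):
    n,l,st,ce=cv2.connectedComponentsWithStats(m); return [(st[i].tolist(),ce[i].round(1).tolist()) for i in range(1,n) if st[i][4]>=mn]
E
python3 - <<'E'
from h import *
t=Cam("top"); s=Cam("scene")
t.crop((307,231),140,100,5,"pics/t1.png"); s.crop((250,170),110,100,6,"pics/s1.png")
for n,c in(("top",t),("scene",s)):
    print(n,"blue",comps(hsv(c,(105,120,60),(130,255,255)))); print("green",comps(hsv(c,(50,120,40),(85,255,255)))); print("brown",comps(hsv(c,(5,90,50),(18,230,200)),100)); print("red",comps(hsv(c,(0,180,80),(4,255,255)),20))
E
```

```text
pics/t1.png origin 237 181 scale 5
pics/s1.png origin 195 120 scale 6
top blue [([252, 202, 16, 15, 124], [259.0, 209.1]), ([269, 202, 6, 4, 18], [271.7, 203.3]), ([276, 206, 5, 5, 19], [278.2, 207.7]), ([279, 213, 5, 6, 18], [280.9, 215.5]), ([278, 221, 4, 5, 16], [279.6, 223.2])]
green [([275, 204, 5, 2, 8], [277.0, 204.5]), ([275, 210, 29, 31, 370], [292.2, 226.5])]
brown [([247, 195, 119, 71, 1964], [308.9, 232.7]), ([0, 251, 25, 13, 257], [12.2, 257.4])]
red [([337, 138, 25, 9, 121], [348.8, 142.3]), ([268, 206, 11, 9, 45], [273.1, 209.8]), ([275, 217, 5, 5, 22], [276.9, 219.1]), ([303, 217, 50, 37, 678], [334.0, 237.6]), ([129, 220, 27, 28, 583], [142.4, 233.6]), ([352, 233, 8, 21, 76], [355.3, 242.9])]
scene blue [([226, 11, 26, 14, 218], [238.3, 17.9]), ([263, 152, 9, 8, 51], [267.3, 155.6]), ([252, 155, 4, 4, 8], [253.4, 156.5]), ([252, 160, 12, 7, 36], [257.1, 163.8])]
green [([251, 165, 4, 4, 12], [252.5, 166.7]), ([261, 166, 10, 7, 27], [265.3, 169.6]), ([256, 169, 4, 4, 14], [257.3, 170.5]), ([242, 171, 7, 16, 60], [244.6, 178.5]), ([258, 176, 12, 13, 65], [264.5, 182.7]), ([250, 184, 2, 5, 9], [250.4, 186.2])]
brown [([104, 0, 43, 11, 180], [119.7, 2.8]), ([304, 4, 53, 38, 455], [329.8, 23.4]), ([268, 12, 15, 25, 138], [274.7, 20.5]), ([117, 24, 96, 52, 948], [160.7, 53.8]), ([88, 39, 23, 34, 333], [100.2, 52.9]), ([406, 78, 49, 31, 401], [433.4, 89.5]), ([416, 98, 46, 42, 882], [438.6, 120.4]), ([496, 120, 16, 25, 175], [504.0, 131.5]), ([221, 139, 63, 71, 989], [250.1, 182.6])]
red [([208, 7, 25, 13, 195], [219.8, 13.1]), ([232, 128, 16, 4, 29], [239.9, 129.5]), ([232, 137, 24, 30, 280], [242.5, 146.9]), ([256, 151, 8, 9, 31], [258.8, 155.0]), ([156, 165, 10, 15, 70], [160.2, 171.8]), ([333, 226, 27, 21, 427], [346.4, 236.0])]
```

```bash
sleep 0.1
```

```text
(no output)
```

View pics/t1.png

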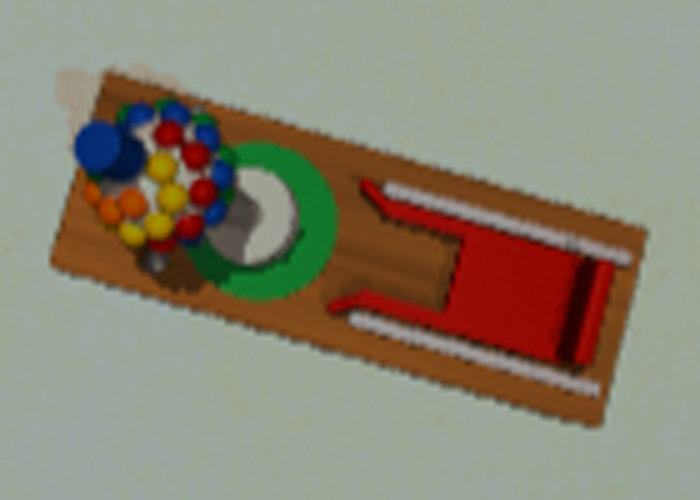

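View pics/s1.png

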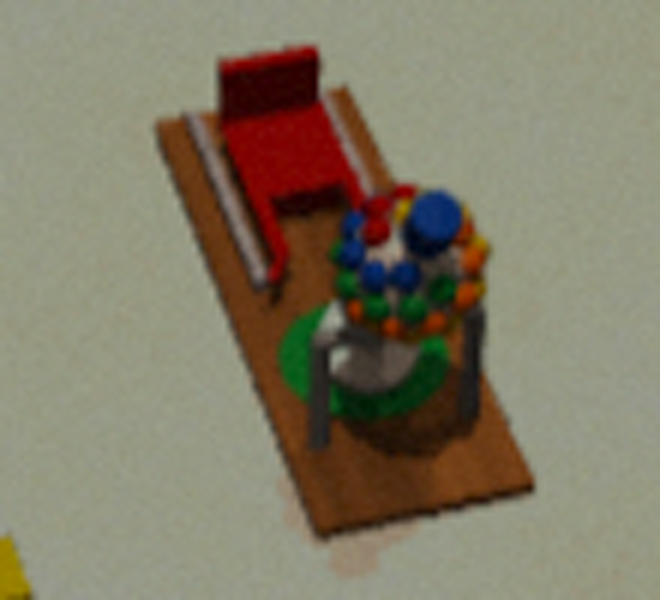

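Crops: board corners in top at about (258.4,195.4),(366.6,227),(357,266.4),(247,234.4); knob at (257,210) top and (267,156.5) scene; keeper tab at the right end.

```bash
cat >> h.py <<'E'
def boardfit(c,guess,ref):
    hs=cv2.cvtColor(c.img,cv2.COLOR_BGR2HSV)
    x0,y0=guess.min(0).astype(int)-4; x1,y1=guess.max(0).astype(int)+4
    m=np.zeros(hs.shape[:2],np.uint8); cv2.fillConvexPoly(m,guess.astype(int),255); m=cv2.dilate(m,np.ones((9,9)))
    b=cv2.inRange(hs,np.array((3,100,20)),np.array((20,255,255)))&m
    cn=max(cv2.findContours(b,cv2.RETR_EXTERNAL,cv2.CHAIN_APPROX_NONE)[0],key=cv2.contourArea)
    h=cv2.convexHull(cn)
    # corners: line fit on each side from contour points near guess side
    pts=cn[:,0].astype(float); L=[]
    for i in range(4):
        a,d=guess[i],guess[(i+1)%4]; u=(d-a)/np.linalg.norm(d-a); n=np.array([-u[1],u[0]])
        t=(pts-a)@u; e=(pts-a)@n; k=(abs(e)<2)&(t>5)&(t<np.linalg.norm(d-a)-5)
        l=cv2.fitLine(pts[k].astype(np.float32),cv2.DIST_HUBER,0,.01,.01)[:,0]; L.append(np.cross([*l[2:],1],[*(l[2:]+l[:2]),1]))
    co=[]
    for i in range(4):
        q=np.cross(L[i-1],L[i]); co.append(q[:2]/q[2])
    return np.array(co)
def rigid(loc,w):
    a=loc.mean(0);b=w.mean(0);U,_,V=np.linalg.svd((loc-a).T@(w-b)); R=(V.T@np.diag([1,np.linalg.det(V.T@U.T)])@U.T); return R,b-R@a
E
python3 - <<'E'
from h import *
t=Cam("top"); s=Cam("scene")
loc=np.array([[.065,.12],[.065,-.24],[-.065,-.24],[-.065,.12]])
gt=np.array([[107,72],[648,230],[600,427],[50,267]])/5+[237,181]
# scene: order same: local(+x,+y) ...
gs=np.array([[320,535],[155,122],[345,88],[533,488]])/6+[195,120]
for n,c,g in(("top",t,gt),("scene",s,gs)):
    co=boardfit(c,g,None); print(n,"moved",np.round(co-g,2).tolist())
    for nm,q in(("hand",g),("fit",co)):
        w=np.array([c.plane(p,.012)[:2] for p in q])
        R,o=rigid(loc,w); print(nm,"spot",o.round(4),"yaw",np.degrees(np.arctan2(R[1,0],R[0,0])).round(2),"res",np.abs(loc@R.T+o-w).max(1).round(4), "sides",[np.linalg.norm(w[i]-w[i-1]).round(4) for i in range(4)])
K=tri(t,(259,209.1),s,(267.3,155.6)); print("knob",K, t.px(K),s.px(K))
print(t.plane((292.2,226.5),.012))
tp=np.array([[590,262],[578,362]])/5+[237,181]
print(t.c,s.c)
E
```

```text
top moved [[-0.06, 0.25], [-1.02, -0.06], [-1.1, -0.68], [-0.32, -1.14]]
hand spot [0.495  0.0165] yaw -17.37 res [0.0012 0.0016 0.002  0.0016] sides [np.float64(0.1286), np.float64(0.3573), np.float64(0.127), np.float64(0.3569)]
fit spot [0.4965 0.0183] yaw -17.58 res [0.0038 0.003  0.0034 0.0026] sides [np.float64(0.1247), np.float64(0.3541), np.float64(0.1252), np.float64(0.3551)]
scene moved [[-0.35, -0.18], [1.1, 3.39], [-2.82, -7.5], [-0.57, -0.58]]
hand spot [0.4974 0.0237] yaw -17.62 res [0.0021 0.0021 0.002  0.0022] sides [np.float64(0.1254), np.float64(0.3616), np.float64(0.1261), np.float64(0.3604)]
fit spot [0.4937 0.0169] yaw -16.18 res [0.0045 0.0253 0.0338 0.0093] sides [np.float64(0.1254), np.float64(0.3405), np.float64(0.1451), np.float64(0.4038)]
knob [0.52729025 0.11677681 0.21874919] [257.69723896 210.60135141] [266.38780755 155.45788062]
[0.49069832 0.00563028 0.012     ]
[0.45599308 0.13087514 1.15171518] [1.20258133 0.98302483 1.23142711]
```

```bash
cat >> h.py <<'E'
from scipy.spatial.transform import Rotation as Ro
def go(p,R):
    """shift (cm) and turn (deg) in tool axes for target pose"""
    s=arm.observe(); R0=Ro.from_rotvec(s["tool_rot"]); p0=np.array(s["tool_pos"])
    return np.round(R0.inv().apply(np.array(p)-p0)*100,2).tolist(), np.round((R0.inv()*R).as_rotvec(degrees=True),2).tolist()
def Rt(yaw,tilt):
    """tool x=board +y, z down; tilt deg: leaning with the stand to board +y. yaw deg of board"""
    c,s_=np.cos(np.radians(yaw)),np.sin(np.radians(yaw)); bx=np.array([c,s_,0]); by=np.array([-s_,c,0]); bz=np.array([0,0,1.])
    a=np.radians(tilt); st=by*np.sin(a)+bz*np.cos(a); z=-st; y=bx; x=np.cross(y,z)
    return Ro.from_matrix(np.column_stack([x,y,z]))
E
python3 - <<'E'
from h import *
w=Cam("wrist"); s=arm.observe(); R0=Ro.from_rotvec(s["tool_rot"])
print("cam in tool",R0.inv().apply(w.c-s["tool_pos"]),"axis",R0.inv().apply(w.T[2,:3]))
print(go((.46,.03,.36),Rt(-17.5,0)))
E
```

```text
cam in tool [ 0.08025234  0.00137718 -0.12954988] axis [-0.30868598  0.00135961  0.95116303]
([-42.11, -38.75, -10.43], [-0.01, 0.01, 87.23])
```

Run:
```python
from h import *
print(go((.515,.075,.36),Rt(-17.5,0)))
```

```text
([-45.71, -32.62, -10.44], [-0.01, 0.01, 87.23])
```

Emit:
move_arm([
  [0,0,-5,0,0,0,100],
  [-10,-7,-10.4,0,0,17,100],
  [-20,-14,-10.4,0,0,35,100],
  [-30,-21,-10.4,0,0,52,100],
  [-45.7,-32.6,-10.4,0,0,87.2,100],
  [-45.7,-32.6,-10.4,0,0,87.2,100],
  [-45.7,-32.6,-10.4,0,0,87.2,100],
  [-45.7,-32.6,-10.4,0,0,87.2,100],
  [-45.7,-32.6,-10.4,0,0,87.2,100],
  [-45.7,-32.6,-10.4,0,0,87.2,100],
])

```text
time_s: 1.4
tool_pos: [0.4502, 0.1702, 0.3543]
tool_rot: [2.37, 2.061, 0.001]
force: [1.0, -0.0, 0.2]
finger_gap: 1.002
```

Run:
```python
from h import *
print(go((.515,.075,.36),Rt(-17.5,0)),arm.observe()["joint_positions"])
```

```text
([-8.53, 7.74, -0.57], [0.04, -0.01, 9.52]) [ 1.14305164e-01 -1.03642545e-01  1.70369992e+00 -6.19317090e-05
  1.54075291e+00  2.53553418e-01]
```

Emit:
move_arm([
  [-4,4,-0.6,0,0,5,100],
  [-8.5,7.7,-0.6,0,0,9.5,100],
  [-8.5,7.7,-0.6,0,0,9.5,100],
  [-8.5,7.7,-0.6,0,0,9.5,100],
  [-8.5,7.7,-0.6,0,0,9.5,100],
])

```text
time_s: 1.9
tool_pos: [0.5142, 0.0759, 0.3601]
tool_rot: [-2.532, -1.858, -0.001]
force: [1.0, 1.2, 0.3]
finger_gap: 0.999
```

Run:
```python
from h import *
print(go((.515,.075,.36),Rt(-17.5,0)))
w=Cam("wrist","pics/w1.png")
print("blue",comps(hsv(w,(105,120,60),(130,255,255)),30)); print("green",comps(hsv(w,(50,120,40),(85,255,255)),30))
```

```text
([-0.07, 0.1, 0.01], [-0.02, -0.04, 0.05])
blue [([240, 112, 50, 42, 1224], [260.5, 132.6]), ([284, 149, 11, 17, 135], [288.8, 157.1]), ([275, 170, 13, 14, 117], [281.8, 176.9]), ([238, 185, 12, 9, 57], [242.6, 189.5]), ([257, 185, 14, 10, 102], [264.2, 189.2])]
green [([276, 124, 13, 9, 65], [282.3, 127.8]), ([289, 143, 8, 11, 54], [292.4, 147.4]), ([286, 165, 7, 11, 50], [289.5, 169.8]), ([224, 175, 64, 37, 808], [256.2, 198.0])]
```

View pics/w1.png

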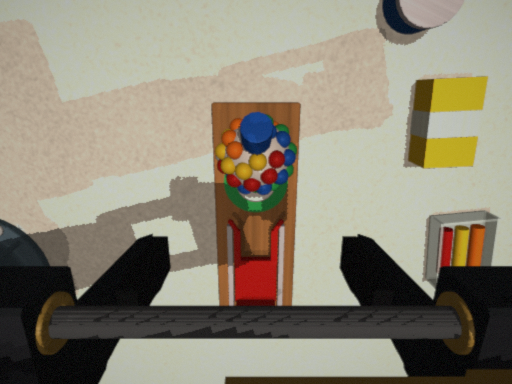

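Wrist view: board is aligned vertically, top edge at row 103 between columns 212 and 300; knob top at about (257,126). Next, fit the board edges and knob from this closer view.

Run:
```python
from h import *
w=Cam("wrist"); t=Cam("top"); s=Cam("scene")
hs=cv2.cvtColor(w.img,cv2.COLOR_BGR2HSV)
m=cv2.inRange(hs,np.array((3,110,40)),np.array((20,255,255)))
L=[];Rr=[];T=[]
for v in list(range(112,120))+list(range(175,290,3)):
    u=np.where(m[v,200:310])[0]+200
    if len(u)>4: L.append(w.plane((u[0]-.5,v),.012)); Rr.append(w.plane((u[-1]+.5,v),.012))
for u in range(216,297,3):
    v=np.where(m[90:120,u])[0]+90
    if len(v): T.append(w.plane((u,v[0]-.5),.012))
def fl(P,a):
    P=np.array(P)[:,:2].astype(np.float32); l=cv2.fitLine(P,cv2.DIST_HUBER,0,.001,.01)[:,0]; return l[2:],l[:2]*np.sign(l[a])
(cl,dl),(cr,dr),(ct,dt)=fl(L,1),fl(Rr,1),fl(T,0)
yaw=[np.degrees(np.arctan2(-d[0],d[1])) for d in(dl,dr)]+[np.degrees(np.arctan2(dt[1],dt[0]))]
print("yaws",np.round(yaw,2))
y=np.radians((yaw[0]+yaw[1])/2); bx=np.array([np.cos(y),np.sin(y)]);by=np.array([-np.sin(y),np.cos(y)])
print("width",(cr-cl)@bx)
xx=((cl+cr)/2)@bx; yy=ct@by-.12
o=xx*bx+yy*by; print("spot wrist",o)
# knob top disc, brighter blue circle
print("blue hsv at",hs[122,257],hs[145,257])
m2=cv2.inRange(hs,np.array((105,120,100)),np.array((130,255,255)))
print(comps(m2,30))
w.crop((256,150),120,100,6,"pics/w2.png")
```

```text
yaws [-17.6  -17.63 -17.4 ]
width 0.12750341
spot wrist [0.4982429  0.02130765]
blue hsv at [109 208 135] [108 219  71]
[([241, 113, 33, 31, 768], [256.6, 127.9]), ([277, 133, 13, 14, 124], [283.2, 139.3]), ([285, 151, 10, 14, 105], [289.1, 157.5]), ([278, 171, 9, 12, 93], [281.9, 176.7]), ([259, 185, 12, 10, 93], [264.8, 189.6]), ([240, 186, 10, 8, 37], [243.6, 190.2])]
pics/w2.png origin 196 100 scale 6
```

View pics/w2.png

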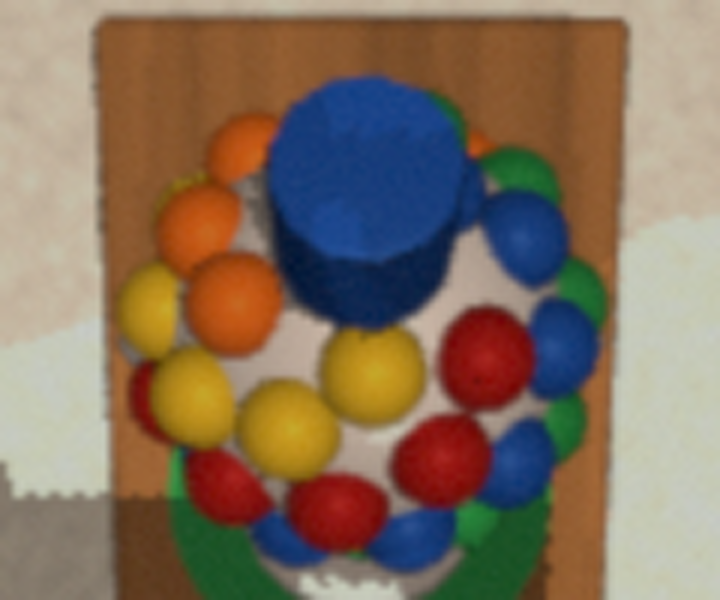

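Run:
```python
from h import *
w=Cam("wrist"); t=Cam("top")
y=np.radians(-17.55); bx=np.array([np.cos(y),np.sin(y),0]);by=np.array([-np.sin(y),np.cos(y),0])
K=w.plane((256.75,127.8),.2247); print("knobtop wrist",K)
# top cam: top disc at crop
P=(np.array([99,147])+.5)/5-.5+[237,181]
Kt=t.plane(P,.2247); print("knobtop top",Kt, "tri",tri(w,(256.75,127.8),t,P))
for k in(K,Kt): print("implied spot",k-.1091*by)
for o in ([.4982,.0213,.012],[.4965,.0180,.012]):
    print("local of knob",(K-o)@bx,(K-o)@by)
print(arm.observe()["joint_positions"])
```

```text
knobtop wrist [0.53102687 0.1249149  0.2247    ]
knobtop top [0.5284564 0.1201894 0.2247   ] tri [0.53070794 0.12030978 0.18948811]
implied spot [0.49812908 0.02089305 0.2247    ]
implied spot [0.4955586  0.01616755 0.2247    ]
local of knob 5.508768132233455e-05 0.10869061005667204
local of knob 0.0006808845064477807 0.11234962335723038
[-8.09948289e-02 -1.49538696e-02  1.60723727e+00  2.00828316e-04
  1.54812289e+00  2.21997056e-01]
```

```bash
cat >> h.py <<'E'
O=np.array([.4982,.0211,.012]); YAW=-17.55
def frame():
    y=np.radians(YAW); return np.array([np.cos(y),np.sin(y),0]),np.array([-np.sin(y),np.cos(y),0])
def stp(h,a,dx=0):
    bx,by=frame(); a=np.radians(a); return O+bx*dx+by*(.03-.03*np.cos(a)+h*np.sin(a))+np.array([0,0,.03*np.sin(a)+h*np.cos(a)])
E
python3 - <<'E'
from h import *
print(go(stp(.213+.07,28),Rt(YAW,28)),stp(.213,28))
E
```

```text
([7.87, 0.16, 8.46], [0.11, -28.03, 0.17]) [0.5294119  0.1197911  0.21415198]
```

Emit:
move_arm([
  [4,0.1,2,0,-8,0,100],
  [7.9,0.2,5,0,-16,0,100],
  [7.9,0.2,8.5,0,-28,0,100],
  [7.9,0.2,8.5,0,-28,0,100],
  [7.9,0.2,8.5,0,-28,0,100],
  [7.9,0.2,8.5,0,-28,0,100],
  [7.9,0.2,8.5,0,-28,0,100],
])

```text
time_s: 2.9
tool_pos: [0.5404, 0.1511, 0.2774]
tool_rot: [2.256, 1.656, -0.555]
force: [-0.4, -0.4, 0.1]
finger_gap: 1.0
```

Run:
```python
from h import *
print(go(stp(.213+.07,28),Rt(YAW,28)),go(stp(.213,28),Rt(YAW,28)),np.round(arm.observe()["joint_positions"],3))
w=Cam("wrist","pics/w3.png")
```

```text
([0.04, -0.11, 0.14], [0.27, -0.2, 0.03]) ([0.02, -0.14, 7.14], [0.27, -0.2, 0.03]) [ 0.269  0.345  1.43  -0.406  1.637  0.603]
```

View pics/w3.png

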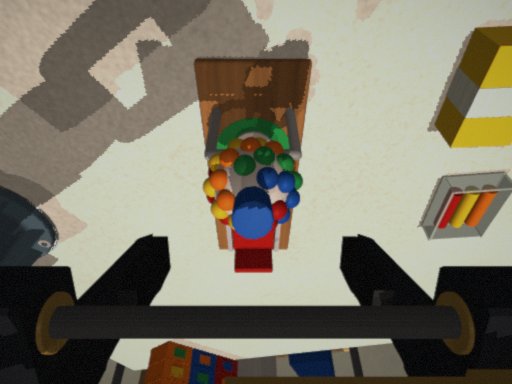

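Fingers straddle the knob line (knob top at about (253,208), finger midline about col 255).

Run:
```python
from h import *
w=Cam("wrist")
w.crop((253,215),90,75,8,"pics/w4.png")
for h in (.225,.191): print(w.px(stp(h,28)), "x edge", w.px(stp(h,28,.014)),w.px(stp(h,28,-.014)))
```

```text
pics/w4.png origin 208 177 scale 8
[252.50179015 220.12272643] x edge [274.24012283 220.07342292] [230.75034484 220.17205969]
[252.5871065  202.34643203] x edge [271.362351   202.30847667] [233.80208123 202.38440718]
```

View pics/w4.png

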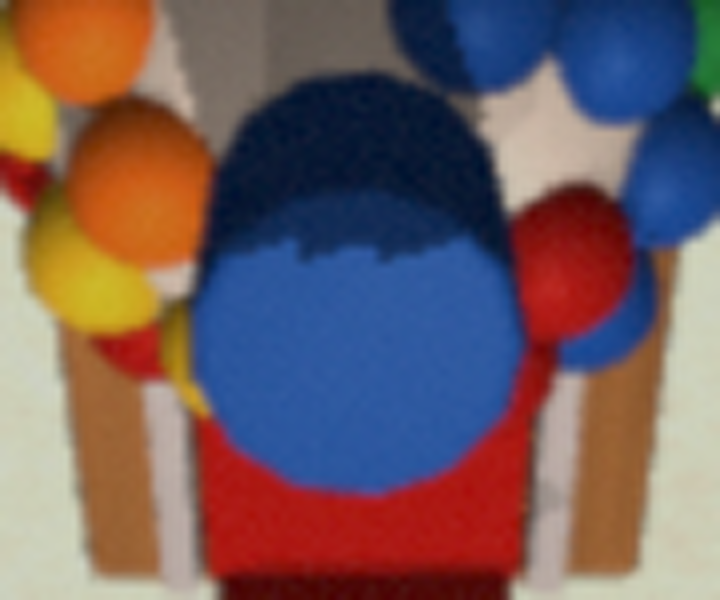

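Emit:
move_arm([
  [0,-0.14,1.5,0.3,-0.2,0,100],
  [0,-0.14,3,0.3,-0.2,0,100],
  [0,-0.14,4.5,0.3,-0.2,0,100],
  [0,-0.14,6,0.3,-0.2,0,100],
  [0,-0.14,7.1,0.3,-0.2,0,100],
  [0,-0.14,7.1,0.3,-0.2,0,100],
  [0,-0.14,7.1,0.3,-0.2,0,100],
])

```text
time_s: 3.7
tool_pos: [0.5293, 0.1193, 0.2145]
tool_rot: [2.258, 1.653, -0.565]
force: [-0.8, 0.4, 0.4]
finger_gap: 1.0
```

Run:
```python
from h import *
print(go(stp(.213,28),Rt(YAW,28)),arm.observe()["force"])
w=Cam("wrist","pics/w5.png"); t=Cam("top"); s=Cam("scene")
t.crop((270,210),100,90,7,"pics/t5.png"); s.crop((262,165),90,90,7,"pics/s5.png")
```

```text
([0.06, -0.01, 0.01], [-0.07, 0.03, -0.01]) [-0.76685639  0.37499039  0.44596351]
pics/t5.png origin 220 165 scale 7
pics/s5.png origin 217 120 scale 7
```

View pics/w5.png

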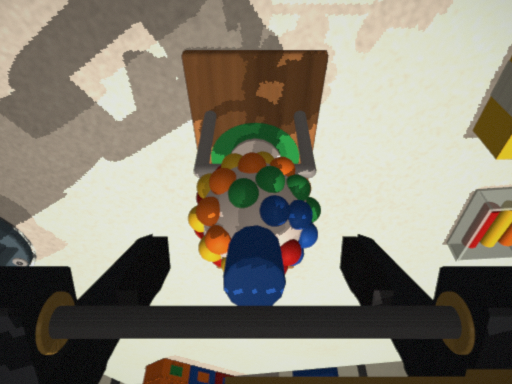

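View pics/s5.png

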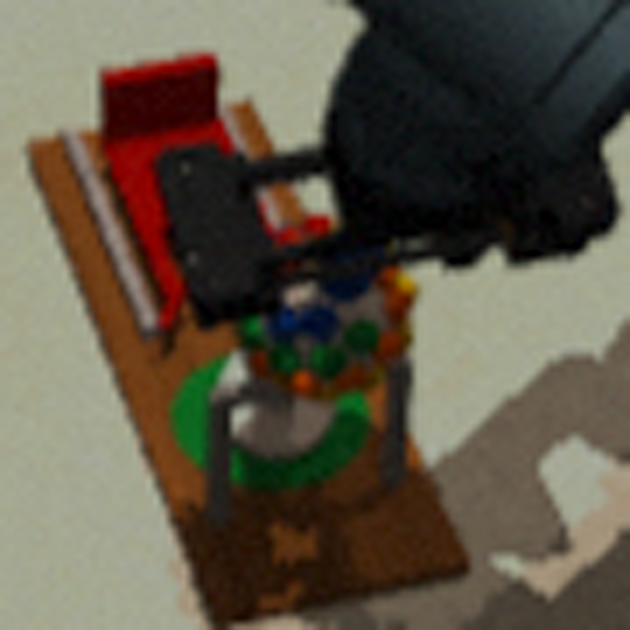

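Knob (col 254) sits midway between the fingers (168/342). Closing partly, then gripping.

Emit:
move_arm([
  [0.06,0,0,0,0,0,42],
  [0.06,0,0,0,0,0,42],
  [0.06,0,0,0,0,0,42],
  [0.06,0,0,0,0,0,42],
  [0.06,0,0,0,0,0,42],
])

```text
time_s: 4.35
tool_pos: [0.53, 0.1203, 0.2151]
tool_rot: [2.258, 1.653, -0.562]
force: [-0.6, -0.7, -0.0]
finger_gap: 0.572
```

Run:
```python
from h import *
print(go(stp(.213,28),Rt(YAW,28)),arm.observe()["force"],arm.observe()["finger_gap"])
w=Cam("wrist"); w.crop((255,270),160,130,5,"pics/w6.png")
```

```text
([-0.01, -0.04, 0.11], [0.02, -0.02, -0.02]) [-0.60935876 -0.71493511 -0.03895916] 0.5721196108266834
pics/w6.png origin 175 205 scale 5
```

View pics/w6.png

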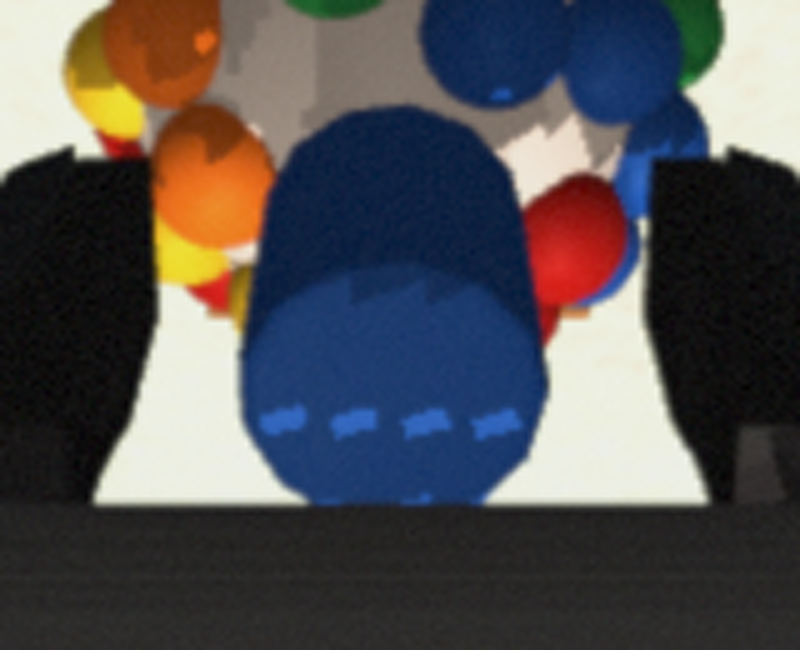

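Emit:
move_arm([
  [0,-0.04,0.1,0,0,0,36],
  [0,-0.04,0.1,0,0,0,30],
  [0,-0.04,0.1,0,0,0,20],
  [0,-0.04,0.1,0,0,0,0],
  [0,-0.04,0.1,0,0,0,0],
  [0,-0.04,0.1,0,0,0,0],
  [0,-0.04,0.1,0,0,0,0],
  [0,-0.04,0.1,0,0,0,0],
])

```text
time_s: 5.2
tool_pos: [0.5294, 0.1199, 0.2141]
tool_rot: [2.258, 1.654, -0.562]
force: [0.0, -0.4, -2.1]
finger_gap: 0.309
```

Run:
```python
from h import *
s=arm.observe();print(go(stp(.213,28),Rt(YAW,28)),s["force"],s["wrist_torque"],s["finger_gap"])
w=Cam("wrist","pics/w7.png");
```

```text
([-0.01, 0.0, 0.0], [0.02, -0.02, -0.02]) [ 0.01843248 -0.42599935 -2.07211939] [ 0.20120224 -0.04206674  0.0641836 ] 0.3088717899689109
```

View pics/w7.png

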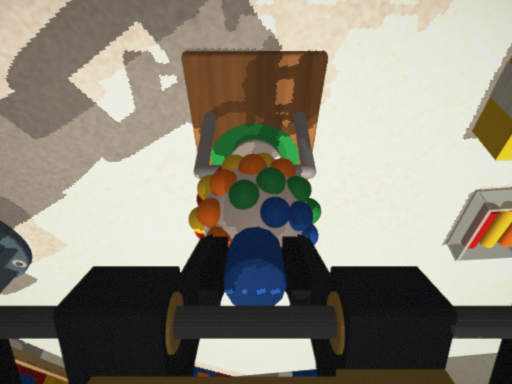

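Run:
```python
import numpy as np
for t in np.arange(1,11):
    a=np.radians(t); c,s=np.cos(a),np.sin(a); print(t,round(100*(.03*(1-c)-.213*s),2),round(100*(.213*(1-c)+.03*s),2))
```

```text
1 -0.37 0.06
2 -0.74 0.12
3 -1.11 0.19
4 -1.48 0.26
5 -1.85 0.34
6 -2.21 0.43
7 -2.57 0.52
8 -2.94 0.62
9 -3.3 0.73
10 -3.65 0.84
```

Emit:
move_arm([
  [-0.37,0,0.06,0,1,0,0],
  [-0.74,0,0.12,0,2,0,0],
  [-1.11,0,0.19,0,3,0,0],
  [-1.48,0,0.26,0,4,0,0],
  [-1.85,0,0.34,0,5,0,0],
  [-2.21,0,0.43,0,6,0,0],
  [-2.57,0,0.52,0,7,0,0],
  [-2.94,0,0.62,0,8,0,0],
  [-2.94,0,0.62,0,8,0,0],
  [-2.94,0,0.62,0,8,0,0],
])

```text
time_s: 6.25
tool_pos: [0.5208, 0.0922, 0.2227]
tool_rot: [2.345, 1.717, -0.412]
force: [0.0, -0.1, 0.9]
finger_gap: 0.305
```

Run:
```python
from h import *
s=arm.observe();print(go(stp(.213,20),Rt(YAW,20)),s["force"],s["wrist_torque"],s["finger_gap"])
w=Cam("wrist","pics/w8.png"); sc=Cam("scene"); sc.crop((262,165),90,90,7,"pics/s8.png")
```

```text
([0.01, -0.01, 0.02], [0.04, -0.03, -0.05]) [ 0.01779075 -0.13570129  0.9251643 ] [ 0.10445918  0.00454063 -0.01762946] 0.30467068802496267
pics/s8.png origin 217 120 scale 7
```

View pics/w8.png

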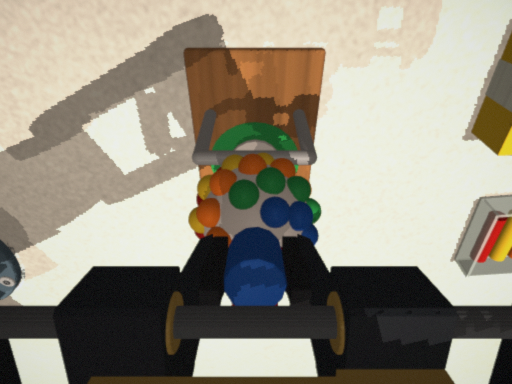

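View pics/s8.png

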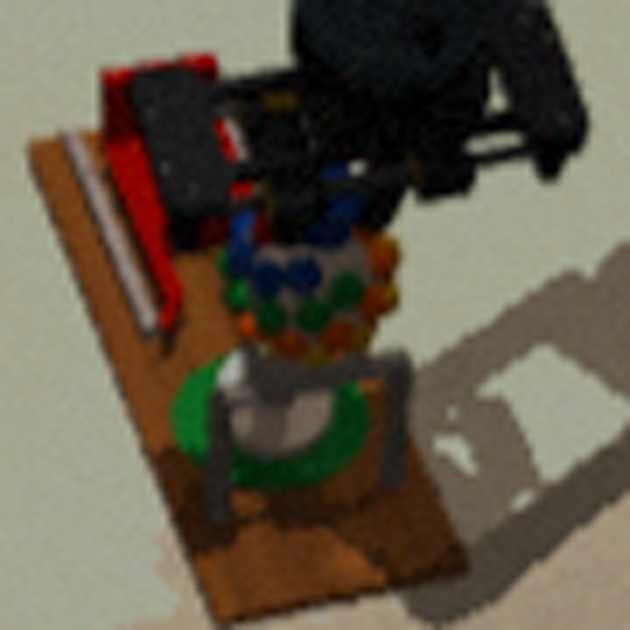

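The stand turns with the gripper and has come off the rest; forces are small. Continuing the arc.

Emit:
move_arm([
  [-0.37,0,0.06,0,1,0,0],
  [-0.74,0,0.12,0,2,0,0],
  [-1.11,0,0.19,0,3,0,0],
  [-1.48,0,0.26,0,4,0,0],
  [-1.85,0,0.34,0,5,0,0],
  [-2.21,0,0.43,0,6,0,0],
  [-2.57,0,0.52,0,7,0,0],
  [-2.94,0,0.62,0,8,0,0],
  [-3.3,0,0.73,0,9,0,0],
  [-3.65,0,0.84,0,10,0,0],
])

```text
time_s: 7.35
tool_pos: [0.5098, 0.0567, 0.2275]
tool_rot: [2.445, 1.791, -0.21]
force: [0.6, 0.2, 5.5]
finger_gap: 0.31
```

Run:
```python
from h import *
s=arm.observe();print(go(stp(.213,10),Rt(YAW,10)),go(stp(.213,4),Rt(YAW,4)),s["force"],s["wrist_torque"],s["finger_gap"])
w=Cam("wrist","pics/w9.png")
```

```text
([0.01, -0.03, 0.06], [0.08, -0.1, -0.02]) ([-2.2, -0.03, 0.48], [0.08, 5.9, -0.01]) [0.6489371  0.21631548 5.52180678] [-0.13075162  0.25517598 -0.00264388] 0.3098541126799997
```

Emit:
move_arm([
  [-0.37,-0.03,0.04,0.1,1,0,0],
  [-0.74,-0.03,0.08,0.1,2,0,0],
  [-1.11,-0.03,0.14,0.1,3,0,0],
  [-1.48,-0.03,0.21,0.1,4,0,0],
  [-1.85,-0.03,0.29,0.1,5,0,0],
  [-2.21,-0.03,0.38,0.1,6,0,0],
  [-2.57,-0.03,0.47,0.1,7,0,0],
  [-2.57,-0.03,0.47,0.1,7,0,0],
])

```text
time_s: 8.2
tool_pos: [0.5012, 0.0305, 0.2273]
tool_rot: [2.512, 1.837, -0.063]
force: [1.2, -0.2, 1.3]
finger_gap: 0.309
```

Run:
```python
from h import *
s=arm.observe();print(go(stp(.213,3),Rt(YAW,3)),go(stp(.213,0),Rt(YAW,0)),s["force"],s["wrist_torque"],s["finger_gap"])
w=Cam("wrist","pics/w10.png");sc=Cam("scene"); sc.crop((258,165),90,90,7,"pics/s10.png");t=Cam("top"); t.crop((300,225),100,90,7,"pics/t10.png")
```

```text
([0.13, -0.01, 0.09], [-0.03, -0.16, -0.11]) ([-0.98, -0.0, 0.28], [-0.03, 2.84, -0.11]) [ 1.15662692 -0.20436861  1.33198184] [-0.16771071 -0.02882763  0.0229053 ] 0.3086736376546286
pics/s10.png origin 213 120 scale 7
pics/t10.png origin 250 180 scale 7
```

View pics/w10.png

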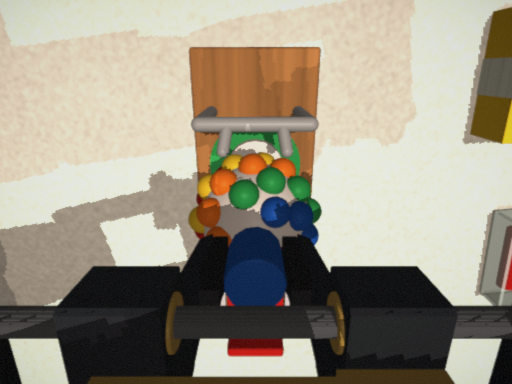

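View pics/s10.png

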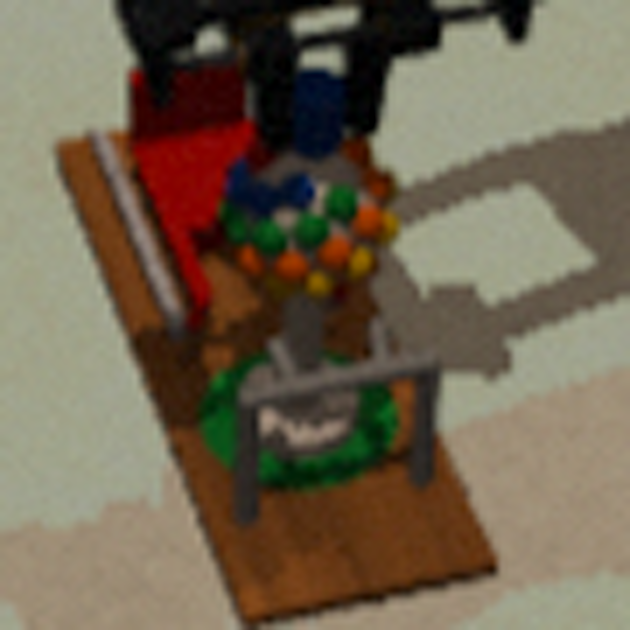

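Emit:
move_arm([
  [-0.18,0,0.03,0,0.5,0,0],
  [-0.37,0,0.06,0,1,0,0],
  [-0.55,0,0.09,0,1.5,0,0],
  [-0.74,0,0.12,0,2,0,0],
  [-0.74,0,0.12,0,2,0,0],
])

```text
time_s: 8.85
tool_pos: [0.4992, 0.0237, 0.2266]
tool_rot: [2.529, 1.849, -0.019]
force: [-0.5, -1.4, 2.8]
finger_gap: 0.308
```

Run:
```python
from h import *
s=arm.observe();print(go(stp(.213,0),Rt(YAW,0)),s["force"],s["wrist_torque"],s["finger_gap"])
```

```text
([-0.28, -0.02, 0.17], [-0.01, 0.86, -0.09]) [-0.47265392 -1.42878936  2.84210534] [-0.19112324  0.06718363 -0.00187253] 0.30774702210260896
```

Emit:
move_arm([
  [-0.14,0,0.03,0,0.4,0,0],
  [-0.3,0,0.06,0,0.85,0,0],
  [-0.3,0,0.06,0,0.85,0,0],
  [-0.3,0,0.06,0,0.85,0,0],
])

```text
time_s: 9.25
tool_pos: [0.4983, 0.0208, 0.2263]
tool_rot: [2.536, 1.854, 0.0]
force: [-1.0, -0.9, 5.8]
finger_gap: 0.31
```

Run:
```python
from h import *
s=arm.observe();print(go(stp(.213,0),Rt(YAW,0)),s["force"],s["wrist_torque"],s["finger_gap"])
w=Cam("wrist","pics/w11.png");sc=Cam("scene"); sc.crop((258,165),90,90,7,"pics/s11.png");
```

```text
([0.03, -0.02, 0.13], [0.0, -0.0, -0.1]) [-1.02262717 -0.88424285  5.78972423] [-0.1538765   0.22585238 -0.02139215] 0.3102823384598388
pics/s11.png origin 213 120 scale 7
```

View pics/s11.png

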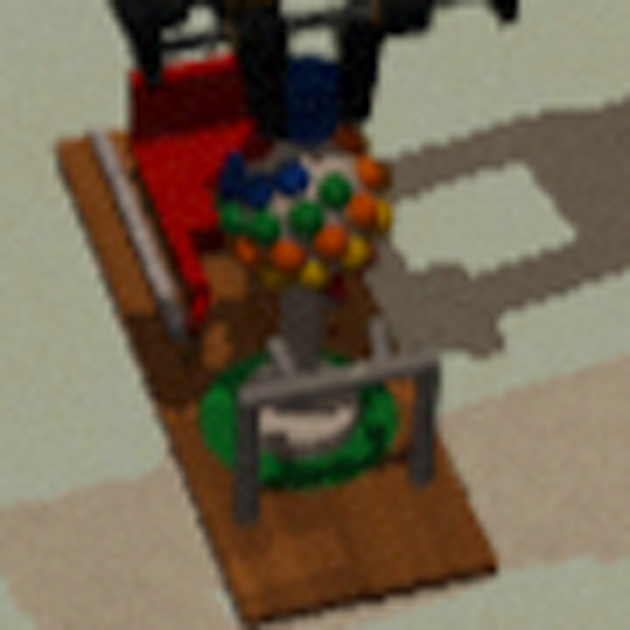

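View pics/w11.png

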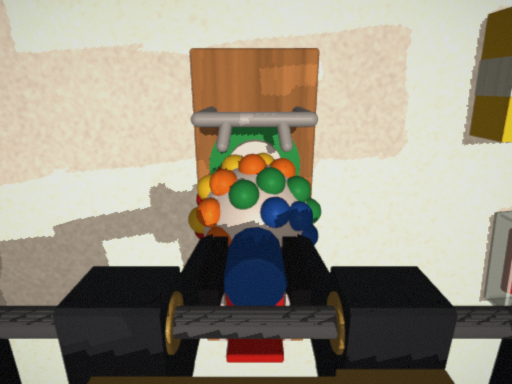

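Stand appears upright with the foot on the spot. Release gently.

Emit:
move_arm([
  [0,0,-0.05,0,0,0,0],
  [0,0,-0.05,0,0,0,33],
  [0,0,-0.05,0,0,0,35],
  [0,0,-0.05,0,0,0,38],
  [0,0,-0.05,0,0,0,42],
  [0,0,-0.05,0,0,0,50],
  [0,0,-0.05,0,0,0,60],
  [0,0,-0.05,0,0,0,70],
])

```text
time_s: 10.15
tool_pos: [0.4984, 0.0209, 0.2268]
tool_rot: [2.536, 1.855, 0.0]
force: [-0.9, 0.3, -0.4]
finger_gap: 0.66
```

Run:
```python
from h import *
s=arm.observe();print(go(stp(.213,0),Rt(YAW,0)),s["force"],s["wrist_torque"],s["finger_gap"])
w=Cam("wrist","pics/w12.png");sc=Cam("scene"); sc.crop((258,165),90,90,7,"pics/s12.png");
```

```text
([0.02, -0.02, 0.18], [0.01, 0.0, -0.09]) [-0.85326316  0.3227237  -0.35031708] [-0.04535593  0.05930018  0.02151667] 0.6598017462252392
pics/s12.png origin 213 120 scale 7
```

View pics/s12.png

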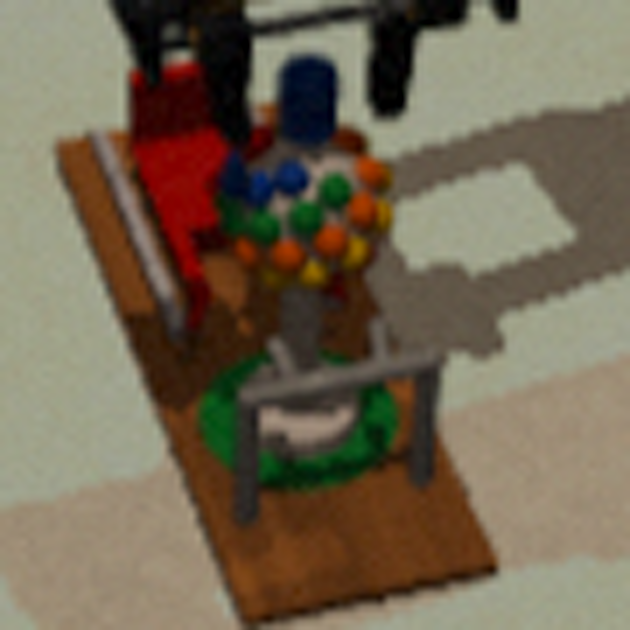

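View pics/w12.png

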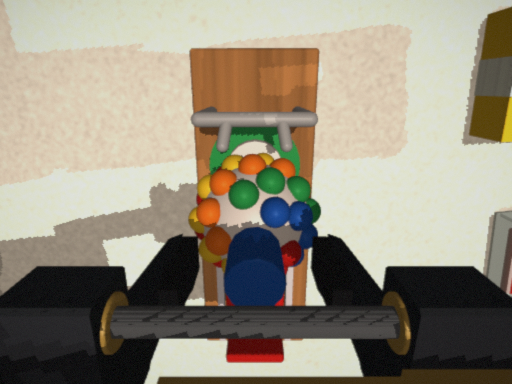

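Stand remains upright when released. Retreat straight up, then look.

Emit:
move_arm([
  [0,0,-0.5,0,0,0,80],
  [0,0,-1.5,0,0,0,90],
  [0,0,-3,0,0,0,90],
  [0,0,-6,0,0,0,90],
  [0,0,-10,0,0,0,90],
  [0,0,-13,0,0,0,60],
  [-4,0,-14,0,0,0,0],
  [-8,0,-14,0,0,0,0],
  [-8,0,-14,0,0,0,0],
  [-8,0,-14,0,0,0,0],
])

```text
time_s: 11.25
tool_pos: [0.4741, -0.0559, 0.3676]
tool_rot: [2.537, 1.851, 0.001]
force: [-0.9, -0.1, 0.2]
finger_gap: 0.47
```

Run:
```python
from h import *
bx,by=frame()
s=arm.observe();print(s["force"],s["finger_gap"])
w=Cam("wrist","pics/w13.png");t=Cam("top"); t.crop((310,232),140,100,5,"pics/t13.png"); sc=Cam("scene"); sc.crop((255,165),90,90,7,"pics/s13.png")
print("expected knob top px: wrist",w.px(stp(.225,0)),"top",t.px(stp(.225,0)),"scene",sc.px(stp(.225,0)))
print(go(O-.26*by+[0,0,.25],Rt(YAW,0)))
```

```text
[-0.94518803 -0.12500887  0.23569588] 0.46956863659955544
pics/t13.png origin 240 182 scale 5
pics/s13.png origin 210 120 scale 7
expected knob top px: wrist [253.72759327  89.81356407] top [295.63026159 220.74484117] scene [256.41152368 130.79213058]
([-18.07, 0.01, 10.48], [0.0, -0.02, -0.03])
```

View pics/w13.png

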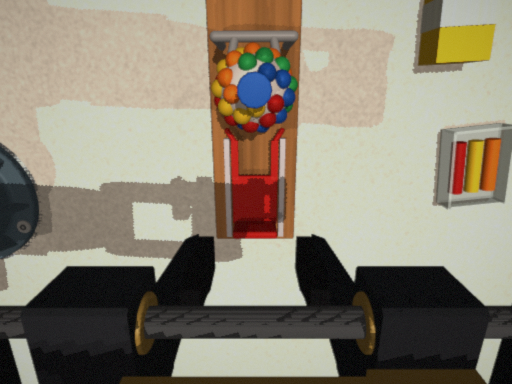

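View pics/t13.png

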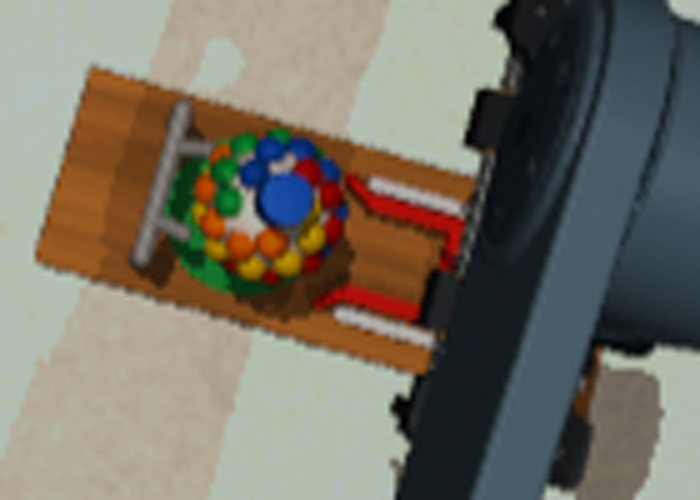

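View pics/s13.png

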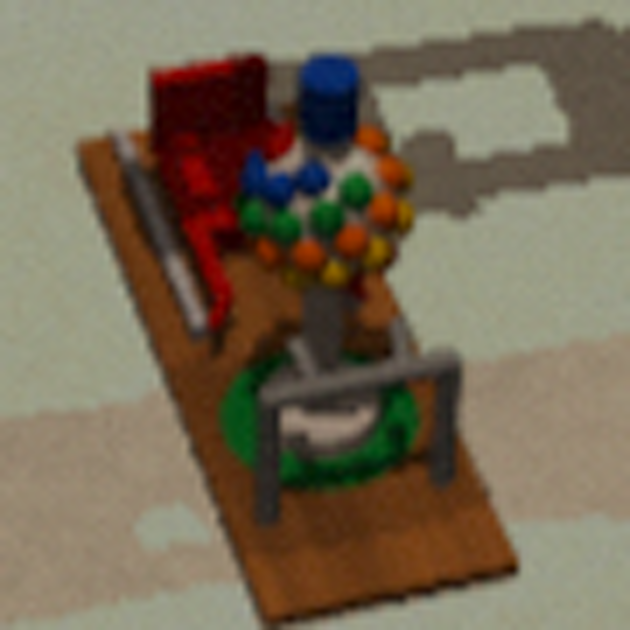

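Stand stands untouched, knob top at wrist (254,90) versus expected (253.7,89.8). Now locate the tab's rear edge.

Run:
```python
from h import *
bx,by=frame(); w=Cam("wrist"); w.crop((256,225),100,50,8,"pics/w14.png")
m=hsv(w,(0,150,60),(6,255,255))|hsv(w,(174,150,60),(180,255,255))
for u in(242,250,258,266,272):
    v=np.where(m[150:262,u])[0]+150; e=v.max()+.5; p=w.plane((u,e),.081); print(u,e,"rear face local y",((p-O)@by).round(4),"x",((p-O)@bx).round(4))
```

```text
pics/w14.png origin 206 200 scale 8
242 238.5 rear face local y -0.2029 x -0.0183
250 238.5 rear face local y -0.2029 x -0.0068
258 238.5 rear face local y -0.2029 x 0.0048
266 238.5 rear face local y -0.203 x 0.0163
272 238.5 rear face local y -0.203 x 0.0249
```

View pics/w14.png

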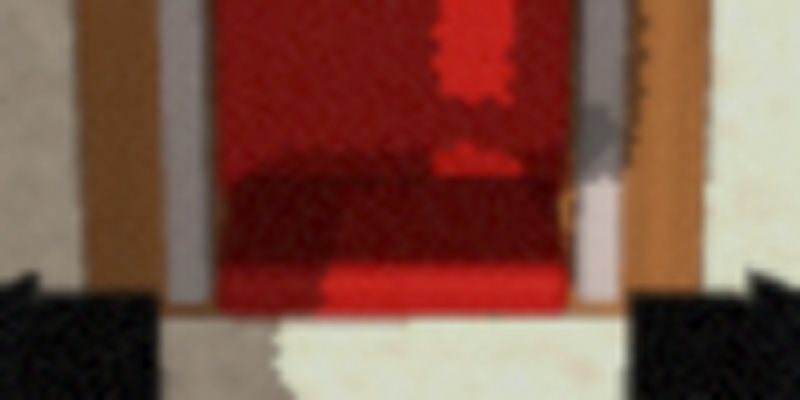

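Run:
```python
from h import *
bx,by=frame()
for z in(.2,.06):
  p=O-.245*by; p[2]=z; print(go(p,Rt(YAW,0)))
```

```text
([-16.58, 0.01, 16.67], [-0.0, -0.01, -0.01])
([-16.58, 0.01, 30.67], [-0.0, -0.01, -0.01])
```

Emit:
move_arm([
  [-5,0,0,0,0,0,0],
  [-10,0,2,0,0,0,0],
  [-14,0,5,0,0,0,0],
  [-16.6,0,9,0,0,0,0],
  [-16.6,0,13,0,0,0,0],
  [-16.6,0,17,0,0,0,0],
  [-16.6,0,21,0,0,0,0],
  [-16.6,0,23,0,0,0,0],
  [-16.6,0,23,0,0,0,0],
  [-16.6,0,23,0,0,0,0],
])

```text
time_s: 12.45
tool_pos: [0.4247, -0.2122, 0.1371]
tool_rot: [-2.533, -1.857, -0.0]
force: [-0.4, -0.3, 0.4]
finger_gap: 0.002
```

Run:
```python
from h import *
bx,by=frame()
s=arm.observe(); print(s["finger_gap"],s["force"],np.round(s["joint_positions"],2))
p=O-.245*by; p[2]=.06; print(go(p,Rt(YAW,0)))
w=Cam("wrist","pics/w15.png"); sc=Cam("scene"); sc.crop((250,150),100,100,6,"pics/s15.png")
print(sc.px(stp(.225,0)))
```

```text
0.0017939535272060037 [-0.3900388  -0.3301136   0.38535826] [-0.71  0.11  1.95  0.    1.08 -0.41]
([-0.04, -0.02, 7.71], [-0.02, -0.03, 0.06])
pics/s15.png origin 200 100 scale 6
[256.41152368 130.79213058]
```

View pics/w15.png

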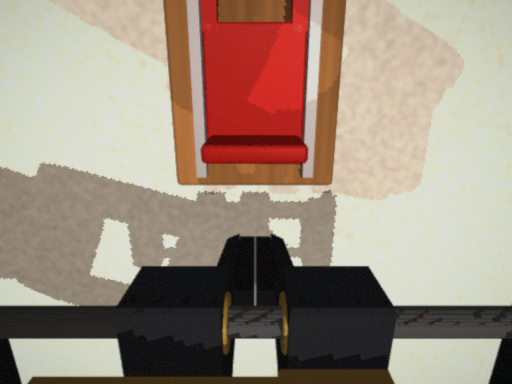

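View pics/s15.png

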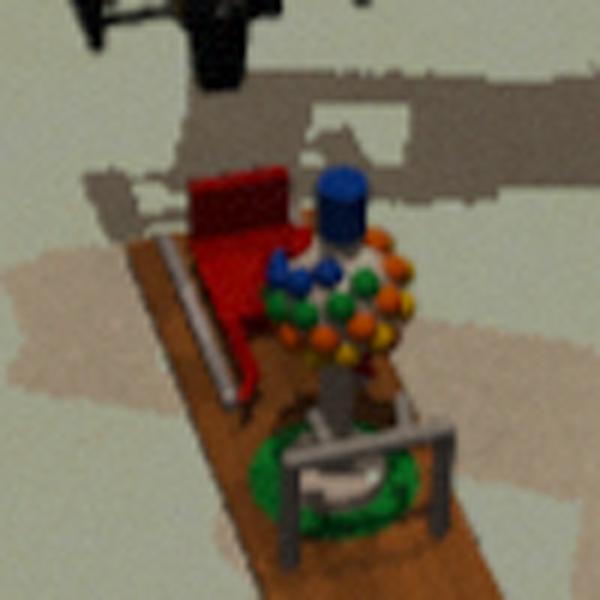

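Fingers are centred on the tab (col 255). The wrist camera mount sits 80 mm ahead of the tool and could reach the head at full travel, so I lean the tool back 30° for the push.

Run:
```python
from h import *
bx,by=frame()
for z in(.137,.065):
  p=O-.245*by; p[2]=z; print(go(p,Rt(YAW,-30)))
```

```text
([0.03, -0.12, 0.14], [0.14, 30.05, 0.07])
([0.03, -0.14, 7.34], [0.14, 30.05, 0.07])
```

Emit:
move_arm([
  [0,0,0,0,8,0,0],
  [0,0,0,0,16,0,0],
  [0,0,0,0,24,0,0],
  [0,0,0,0,30,0,0],
  [0,0,3,0,30,0,0],
  [0,0,5,0,30,0,0],
  [0,0,7.2,0,30,0,0],
  [0,0,7.2,0,30,0,0],
  [0,0,7.2,0,30,0,0],
])

```text
time_s: 13.45
tool_pos: [0.4262, -0.2138, 0.0676]
tool_rot: [-2.236, -1.641, -0.601]
force: [-0.1, 0.2, 0.1]
finger_gap: 0.007
```

Run:
```python
from h import *
bx,by=frame()
s=arm.observe(); print(s["force"],np.round(s["joint_positions"],2))
p=O-.245*by; p[2]=.065; print(go(p,Rt(YAW,-30)))
p=O-.132*by; p[2]=.065; print(go(p,Rt(YAW,-30)))
w=Cam("wrist","pics/w16.png"); sc=Cam("scene"); sc.crop((250,150),100,100,6,"pics/s16.png")
```

```text
[-0.06923549  0.19648797  0.07428496] [-0.98  0.39  1.88  0.43  1.24 -0.89]
([-0.07, -0.22, 0.26], [0.16, 0.09, 0.16])
([9.73, -0.21, 5.89], [0.16, 0.09, 0.16])
pics/s16.png origin 200 100 scale 6
```

View pics/w16.png

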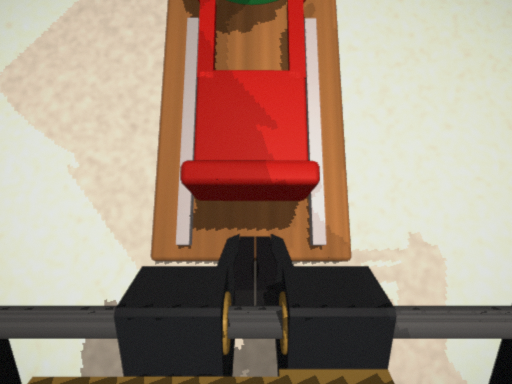

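View pics/s16.png

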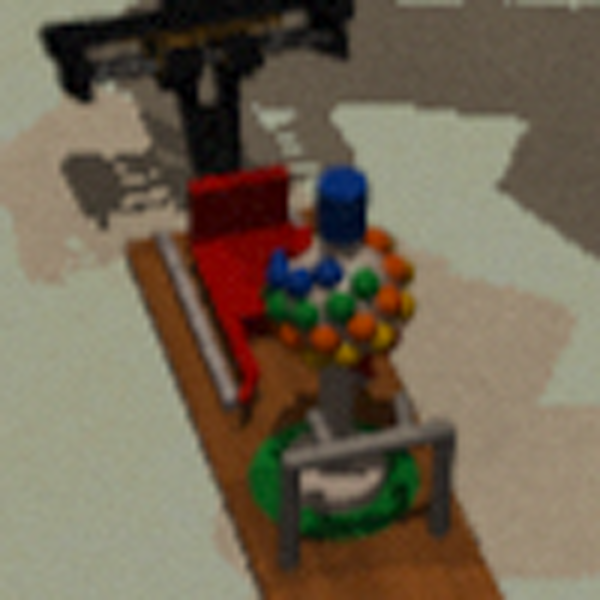

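Emit:
move_arm([
  [0.4,-0.2,0.4,0,0,0,0],
  [0.8,-0.2,0.7,0,0,0,0],
  [1.2,-0.2,0.95,0,0,0,0],
  [1.6,-0.2,1.2,0,0,0,0],
  [2.0,-0.2,1.4,0,0,0,0],
  [2.5,-0.2,1.7,0,0,0,0],
  [3.0,-0.2,2.0,0,0,0,0],
  [3.5,-0.2,2.3,0,0,0,0],
  [4.0,-0.2,2.6,0,0,0,0],
  [4.0,-0.2,2.6,0,0,0,0],
])

```text
time_s: 14.55
tool_pos: [0.4391, -0.1673, 0.0654]
tool_rot: [-2.236, -1.643, -0.601]
force: [0.4, -0.8, 1.0]
finger_gap: 0.001
```

Run:
```python
from h import *
bx,by=frame()
s=arm.observe(); print(s["force"],"along by",np.dot(s["force"],by), "local y",np.dot(np.array(s["tool_pos"])-O,by))
p=O-.132*by; p[2]=.065; print(go(p,Rt(YAW,-30)))
w=Cam("wrist","pics/w17.png"); sc=Cam("scene"); sc.crop((250,150),100,100,6,"pics/s17.png")
```

```text
[ 0.43006155 -0.78591622  0.98575239] along by -0.6196552189981354 local y -0.19743159072393868
([5.65, -0.03, 3.3], [0.2, 0.11, 0.22])
pics/s17.png origin 200 100 scale 6
```

View pics/w17.png

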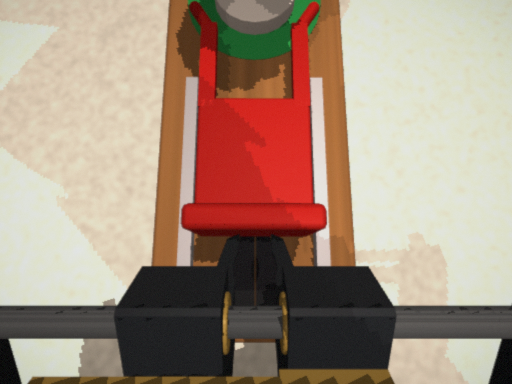

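View pics/s17.png

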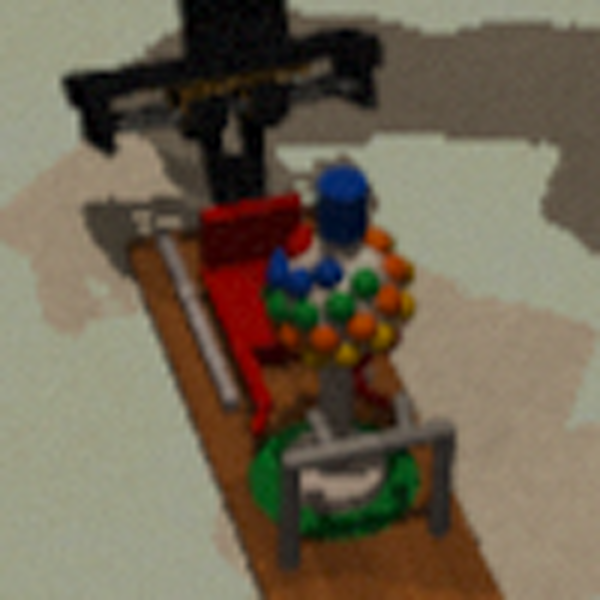

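Contact made, keeper moving, prongs straddle the foot symmetrically. Continue.

Emit:
move_arm([
  [0.5,0,0.3,0,0,0,0],
  [1.0,0,0.6,0,0,0,0],
  [1.5,0,0.87,0,0,0,0],
  [2.0,0,1.16,0,0,0,0],
  [2.5,0,1.45,0,0,0,0],
  [3.0,0,1.75,0,0,0,0],
  [3.5,0,2.05,0,0,0,0],
  [4.0,0,2.35,0,0,0,0],
  [4.4,0,2.55,0,0,0,0],
  [4.4,0,2.55,0,0,0,0],
])

```text
time_s: 15.65
tool_pos: [0.4542, -0.1183, 0.0651]
tool_rot: [-2.235, -1.643, -0.601]
force: [0.6, -0.1, -0.3]
finger_gap: 0.006
```

Run:
```python
from h import *
bx,by=frame()
s=arm.observe(); print(s["force"],"along by",np.dot(s["force"],by), "local y",np.dot(np.array(s["tool_pos"])-O,by))
p=O-.132*by; p[2]=.065; print(go(p,Rt(YAW,-30)))
w=Cam("wrist","pics/w18.png"); sc=Cam("scene"); sc.crop((250,150),100,100,6,"pics/s18.png")
```

```text
[ 0.61345375 -0.08871443 -0.31203101] along by 0.10039445327319424 local y -0.14618845849274148
([1.22, -0.0, 0.72], [0.16, 0.08, 0.24])
pics/s18.png origin 200 100 scale 6
```

View pics/w18.png

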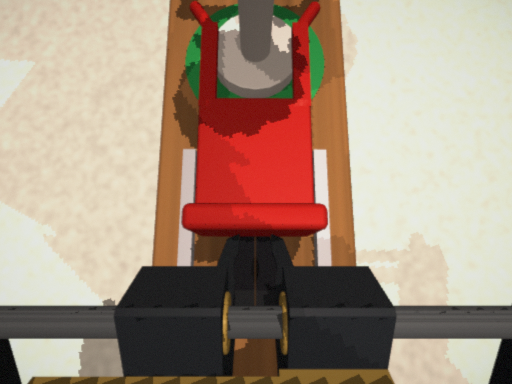

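View pics/s18.png

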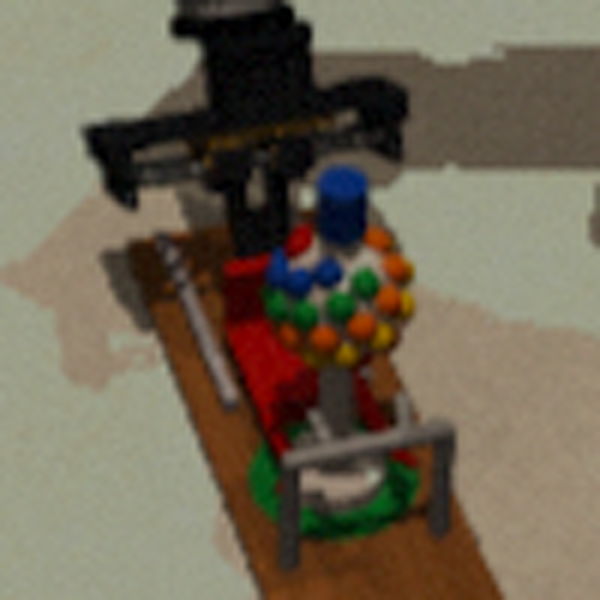

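Going well; last ~14 mm in small rows, watching force for the end stop.

Emit:
move_arm([
  [0.3,0,0.17,0,0,0,0],
  [0.6,0,0.35,0,0,0,0],
  [0.8,0,0.46,0,0,0,0],
  [1.0,0,0.58,0,0,0,0],
  [1.1,0,0.64,0,0,0,0],
  [1.1,0,0.64,0,0,0,0],
])

```text
time_s: 16.35
tool_pos: [0.4577, -0.1071, 0.065]
tool_rot: [-2.236, -1.644, -0.599]
force: [-3.7, -6.0, 1.4]
finger_gap: 0.004
```

Run:
```python
from h import *
bx,by=frame()
s=arm.observe(); print(s["force"],"along by",np.dot(s["force"],by), "local y",np.dot(np.array(s["tool_pos"])-O,by))
p=O-.132*by; p[2]=.065; print(go(p,Rt(YAW,-30)))
```

```text
[-3.65697482 -6.01453221  1.37030114] along by -6.837297559356952 local y -0.134419516550897
([0.21, -0.0, 0.12], [0.15, 0.17, 0.25])
```

Emit:
move_arm([
  [0.13,0,0.07,0,0,0,0],
  [0.13,0,0.07,0,0,0,0],
  [0.13,0,0.07,0,0,0,0],
])

```text
time_s: 16.65
tool_pos: [0.4579, -0.1069, 0.065]
tool_rot: [-2.237, -1.646, -0.597]
force: [-5.1, -6.5, 1.6]
finger_gap: 0.004
```

Run:
```python
from h import *
bx,by=frame()
s=arm.observe(); print(s["force"],"along by",np.dot(s["force"],by), "local y",np.dot(np.array(s["tool_pos"])-O,by))
w=Cam("wrist","pics/w19.png")
```

```text
[-5.06904191 -6.48496486  1.62972062] along by -7.711625364353454 local y -0.13418273291004754
```

View pics/w19.png

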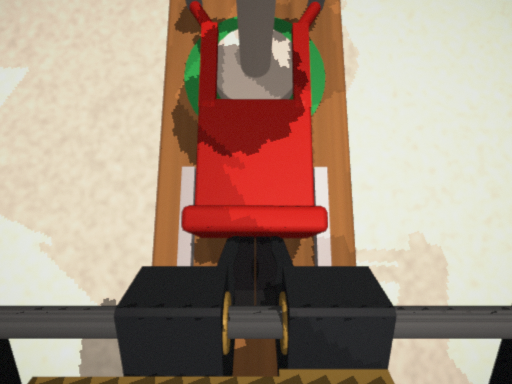

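Emit:
move_arm([
  [0.26,0,0.15,0,0,0,0],
  [0.26,0,0.15,0,0,0,0],
  [0.26,0,0.15,0,0,0,0],
])

```text
time_s: 17.0
tool_pos: [0.4581, -0.1065, 0.065]
tool_rot: [-2.24, -1.65, -0.592]
force: [-9.7, -12.7, 4.8]
finger_gap: 0.006
```

Run:
```python
from h import *
bx,by=frame()
s=arm.observe(); print(s["force"],"along by",np.dot(s["force"],by), "local y",np.dot(np.array(s["tool_pos"])-O,by))
```

```text
[ -9.68945268 -12.67900092   4.80613686] along by -15.010584123553876 local y -0.13371712742560257
```

End stop confirmed (15 N, no travel). Backing off and away.

Emit:
move_arm([
  [-0.4,0,-0.23,0,0,0,0],
  [-1.2,0,-0.7,0,0,0,0],
  [-3,0,-1.7,0,0,0,0],
  [-6,0,-3.5,0,0,0,0],
  [-9,0,-5.2,0,0,0,0],
  [-9,0,-9,0,0,0,0],
  [-9,0,-14,0,0,0,0],
  [-9,0,-14,0,0,0,0],
  [-9,0,-14,0,0,0,0],
])

```text
time_s: 17.9
tool_pos: [0.414, -0.2477, 0.1433]
tool_rot: [-2.242, -1.65, -0.593]
force: [0.3, 0.5, -1.1]
finger_gap: 0.003
```

Run:
```python
from h import *
bx,by=frame()
w=Cam("wrist","pics/w20.png");sc=Cam("scene","pics/sf.png"); sc.crop((250,150),100,100,6,"pics/s20.png")
t=Cam("top","pics/tf.png"); t.crop((310,232),140,100,5,"pics/t20.png")
print("expected knob top",sc.px(stp(.225,0)),t.px(stp(.225,0)))
hs=hsv(w,(0,150,40),(6,255,255))|hsv(w,(174,150,40),(180,255,255)); print(comps(hs,60))
for u in (.02,-.02): print("home rear top edge px",w.px(O+bx*u-by*.116+[0,0,.069]))
```

```text
pics/s20.png origin 200 100 scale 6
pics/t20.png origin 240 182 scale 5
expected knob top [256.41152368 130.79213058] [295.63026159 220.74484117]
[([212, 0, 83, 83, 6065], [253.4, 39.9])]
home rear top edge px [279.85814547  44.20883359]
home rear top edge px [227.11222666  43.84497864]
```

View pics/w20.png

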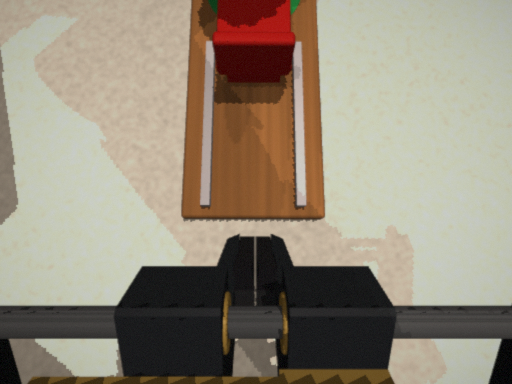

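View pics/s20.png

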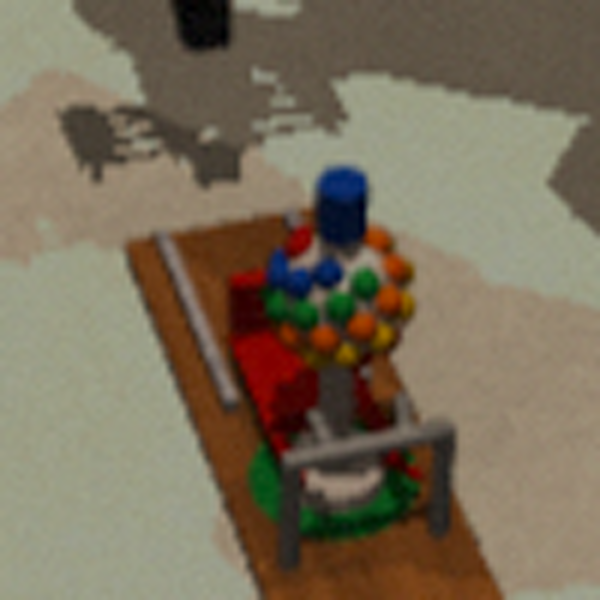

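View pics/tf.png

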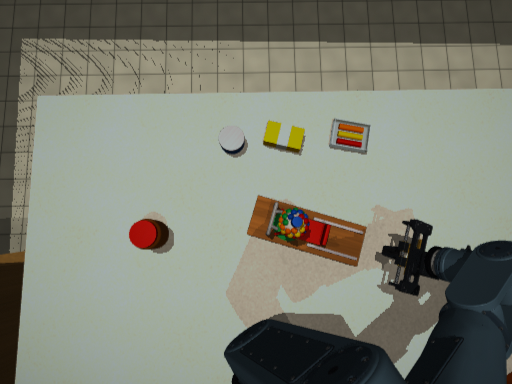

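View pics/t20.png

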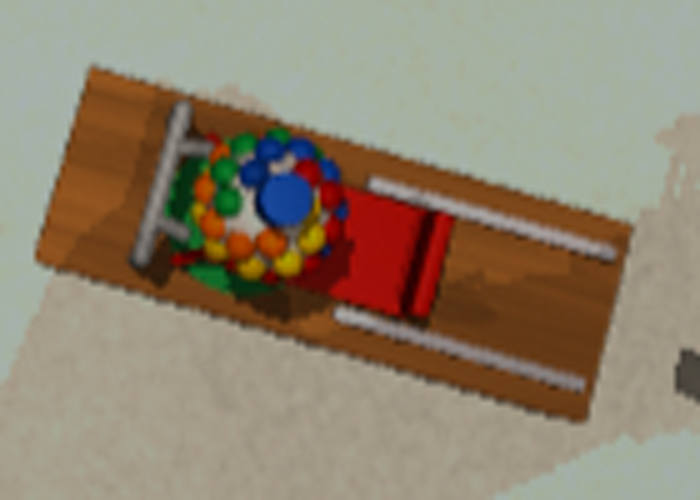

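Rear top edge of the tab in the wrist view is near row 43, against 44 expected when home. The stand is upright and unmoved (knob same pixels as before the push), and the other goods are in place. Handing in.

Run:
```python
from workcell import arm
s=arm.observe(); print(s["time_s"],s["force"]); print(arm.hand_in())
```

```text
18.05 [0.05661176 0.51578151 0.02711371]
the job is handed in; nothing more can be done
None
```

The stand is upright by itself on the green spot with the red keeper fully home around its stem. I handed the job in at 18 s of the 54 s allowed.

**Righting the stand:** I gripped the blue knob in line with the leaning stem. I then turned the stand slowly through 28° about its foot's edge, with no more than 6 N on the wrist. I opened the jaws gradually, and it stood by itself. The knob was within about 1 px of where an upright, centred stand should put it.

**Keeper:** I pushed the handle tab with closed fingers, the tool leaned back 30° so that the wrist camera would stay clear of the ball head. At the end stop 15 N gave almost no further travel, and then I backed clear.

**Last checks:**
- The tab's rear edge showed within about 1 px of the home position.
- By eye in the pictures, the stand's knob had not moved during the push, and the jar, carton, tin and tray were where they started.
- The gripper was touching nothing when I handed in.

**Disagreements:**
- The scene and top cameras placed the board up to about 7 mm apart. I used the close-up wrist view, which agreed with itself, with the grasp and with the stand's final position.
- At the end stop, the tool position put the handle face about 117.5 mm from the spot's centre, against the 116 mm given; that is within calibration error.

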